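Close and latch the sandwich carrier

TASK

Push the open lid of the packed sandwich carrier fully shut with the fingertips, then flip both blue-knobbed latch levers over towards the lid, past centre, until each snaps down over it; finish with your hand clear. Do not grip or lift anything: the carrier stays standing about where it is, and the other things on the table are left alone.

Things in the scene. Friction and masses are not known exactly. Their poses are not given: they have to be found in the camera images.
- carrier_top (a point): light grey box 240 (x) by 300 (y) by 160 mm high, about 3 kg, loose on the table, packed with paper sandwich boxes. This point: centre of its open top, 160 mm above the table. Axes: z up, +x to the lid's hinge side, -x to the latch side (free edge of the lid). 'Carrier' coordinates elsewhere: these axes, origin on the table below this point
- lid (a joint): teal lid 240 x 300 x 12 mm, hinged along the carrier's +x top edge (hinge line at carrier x = +120, z = 160 mm, along y). Value in rad: 0 = fully shut (upper face 172 mm above the table), grows as its free edge rises. Stiff hinge: it stays where it is left and takes a few newtons near the free edge to close
- lid_press (a point): point on the upper (outer) face of the lid on its middle line, 190 mm from the hinge and 50 mm from the free edge; it moves with the lid; x along the lid from free edge to hinge, z out of the upper face
- latch_a (a joint): latch lever turning about an axis along carrier y through carrier (-136, +65, 172) mm. Value: 0 = open, leaning 0.7 rad from upright away from the lid; 2.05 = latched, swung over towards carrier +x, nearly flat over the lid. A spring drives it to the nearer end: centre at 1.03 (0.33 rad beyond upright); past it the lever snaps over by itself. Needs about 4 N at the ball to start
- latch_b (a joint): latch lever turning about an axis along carrier y through carrier (-136, -65, 172) mm. Value: 0 = open, leaning 0.7 rad from upright away from the lid; 2.05 = latched, swung over towards carrier +x, nearly flat over the lid. A spring drives it to the nearer end: centre at 1.03 (0.33 rad beyond upright); past it the lever snaps over by itself. Needs about 4 N at the ball to start
- latch_a_knob (a point): centre of the blue 26 mm ball on the end of latch_a's lever (steel rod 11 mm thick), 75 mm from its pivot. Open, it is 57 mm above and 48 mm outside the pivot (carrier x = -184, y = +65, z = 229 mm); latched, it is 188 mm above the table, over the lid. y = pivot axis
- latch_b_knob (a point): centre of the blue 26 mm ball on the end of latch_b's lever (steel rod 11 mm thick), 75 mm from its pivot. Open, it is 57 mm above and 48 mm outside the pivot (carrier x = -184, y = -65, z = 229 mm); latched, it is 188 mm above the table, over the lid. y = pivot axis
- yellow_bowl: yellow round bowl, 116 mm across, 68 mm high; bystander, loose; origin at the centre of its underside
- sauce_bottle: cream squeeze bottle with a red cap, 54 mm across, 150 mm high; bystander, loose; origin at the centre of its underside
- spice_jar: amber glass jar with a dark lid, 52 mm across, 85 mm high; bystander, loose; origin at the centre of its underside
- clear_tub: empty clear open tub, 120 x 110 x 90 mm high; bystander, loose; origin at the centre of its underside
- cup_stack: stack of white plastic cups, up to 92 mm across, 140 mm high; bystander, loose; origin at the centre of its underside
- tomato_can: tin with a red label, 76 mm across, 110 mm high; bystander, loose; origin at the centre of its underside

How it is judged:
By the outcome, as a careful person would: the job done as asked, in the order asked, and still so for the second after the job is handed in, with the robot touching nothing.
It also fails if it takes over 54 s, if anything falls off the work surface, if the arm or the gripper's body presses on something with over 40 N, if the wrist force passes 120 N, or if a joint passes its speed limit or range.

ROBOT

A 6-joint arm with a two-finger parallel gripper is mounted at the origin on the work surface. World frame = base frame: x ahead of the robot, y to its left, z up, the work surface at z = 0. Lengths are in mm, angles in rad, forces in N, time in s.
With the tool pointing down it reaches from about 300 to 775 mm from the base axis. Payload 14.6 kg.
Tool frame: the origin (TCP) lies at the very end of the fingers, on their centre line; the grasp point (between the pads) lies r.grip_depth behind it (r.grip_depth is the distance from the TCP to the grasp point, in mm); z points along the fingers, y is the line along which they close (so a half turn about z gives the same grasp; the last joint's range is limited). The gripper opens to 85 mm and grips with 20 to 120 N. Pads are 22 mm wide; open, the fingers measure 114 mm over their backs; the gripper's body (76 mm by 85 mm) begins 54 mm behind the grasp point. The pads swing forward as they close: fully open they stand 13 mm farther back than shut.
Start: joints at [-1.409, 0.3, 1.521, -0, 1.321, -0.067], TCP at [124.739, -535.658, 199.881] pointing down, gripper open.
Joint ranges: [-3.03, 3.03], [-0.79, 2.21], [0.23, 2.52], [-1.04, 4.18], [0, 3.07], [-2.55, 2.55]. Speed limits (rad/s): [2.22, 2.22, 2.57, 3.14, 3.14, 3.14].

INTERFACE

Orientations are given as a unit quaternion [x, y, z, w].
In Python, from plant import readout, vision, r gives the robot as it stands.
- The arm moves only by the tool jog_arm, never from a script. Its argument "series" is a list of rows, each an object with "delta_pos": the shift along the tool's x, y, z in cm, a list of three; "delta_rot": the turn, a rotation vector about the tool's x, y, z in degrees, a list of three; "fingers": the opening, from 0 (shut) to 1 (fully open). A call has 1 to 10 rows; each row is the pose to reach, as a shift and turn from the pose commanded when the call began, along the tool's axes at that moment; what a row does not reach only later rows make up. A row lasts 1/10 s, in which the tool goes at most 50 mm and 8.59 degrees, less where a joint would pass 70% of its speed; a pose out of reach is approached as far as the arm can. A call with a gripper value outside its range is refused whole. The fingers move at their own pace and stop on an object; "force" is the grip in N (left out, the last holds). Time passes only in rows, so rows that repeat a pose let the fingers close. It gives the time, the measured TCP pose, the force, the opening and the grip force at its end, in the units of the state.
- readout.get_state(): the state, without advancing time (a new reading comes with each control period).
- vision.camera(name): name is "side" or "top"; returns a dict with "color" (420x560x3 uint8, blue, green, red), "fx", "fy", "cx", "cy" (pixels), "eye" and "attitude" of the camera in the world. Camera axes: x right, y down, z forward; pixel columns grow to the right and rows downward; lengths in mm; the calibration is good to about 2 mm. A picture is of the moment at which its call begins. There is no depth.
- r.sign_off(): hands the job in; it is judged then, once.
Trained networks look in the newest picture that a camera, given by its name, has taken for a name from the list of things; names that differ only in an ending like _2 or _b are one class to them, and where a whole thing is asked for, a point or a joint stands for the part that bears it (a point fixed in the world has none). Each returns a list of dicts, best first, with "confidence" (0 to 1); they miss things now and then, are a little off and sometimes report something else, mostly with a low value. They report only what shows in the picture. A call takes as long as a camera call.
- vision.masks_of(query, camera): "pixels" (420x560 bool, what is visible of it) and "position" ([column, row] in pixels, amid what is visible of it).
- vision.spot_point(query, camera): "position" ([column, row] in pixels: a listed point, or the origin of a listed thing).
The state is a dict: "time_s": time; "joint_pos": joint angles; "qvel": joint speeds; "effort": joint torques, N m; "position": TCP position; "eef_rot": TCP orientation; "force": force on the tool from outside, world axes, zero at the start; "torque": the same for the moment, N m; "grip_width": finger opening in mm; "gripper_force": force on a finger pad.
Only numpy, scipy, OpenCV 4.12 (cv2) and the standard library are available. Lean on these libraries where they do the work, as an engineer would, in place of code of your own. Each camera call takes 0.05 s, during which the arm holds its last target. There are 200 camera calls.

## Working session

There is one attempt and no reset: what is moved stays moved. The work goes in short steps, Python scripts to look and compute and a tool call to move; the robot and the scene stay as the last step left them, time stands still between calls to the robot, and variables do not carry over. Pictures are saved under pics/ and viewed, at most 10 in all, crops included, and the job is handed in when it is done.

Besides the shell and the picture viewer there is one more tool, called as name(argument=value, ...), one argument or row to a line, values as JSON. jog_arm: Moves the arm, as the interface text tells. Its arguments: {"type":"object","properties":{"series":{"type":"array"},"force":{"type":"number"}},"required":["series"]}

```bash
mkdir -p pics; ls; cat > h.py <<'E'
import numpy as np, cv2
from scipy.spatial.transform import Rotation as R
from plant import readout, vision, r
def ray(c,p):
    d=np.array([(p[0]-c["cx"])/c["fx"],(p[1]-c["cy"])/c["fy"],1.])
    a=np.array(c["attitude"]); M=R.from_quat(a).as_matrix() if a.size==4 else a
    return np.array(c["eye"]),M@d
def at_z(c,p,z):
    e,d=ray(c,p); return e+d*(z-e[2])/d[2]
def tri(c1,p1,c2,p2):
    e1,d1=ray(c1,p1);e2,d2=ray(c2,p2)
    s=np.linalg.lstsq(np.c_[d1,-d2],e2-e1,rcond=None)[0]
    a,b=e1+s[0]*d1,e2+s[1]*d2
    return (a+b)/2,np.linalg.norm(a-b)
E
python3 - <<'E'
from h import *
C={}
for n in("top","side"):
    C[n]=vision.camera(n); cv2.imwrite(f"pics/{n}1.png",C[n]["color"]); print(n,C[n]["eye"],C[n]["attitude"],C[n]["fx"])
for q in("carrier_top","lid_press","latch_a_knob","yellow_bowl","sauce_bottle","spice_jar","clear_tub","cup_stack","tomato_can"):
    for n in C:
        for d in vision.spot_point(q,n)[:3]:
            z={"carrier_top":160,"latch_a_knob":229,"lid_press":300}.get(q,0)
            print(q,n,np.round(d["position"]),round(d["confidence"],2),np.round(at_z(C[n],d["position"],z)))
print(readout.get_state())
E
```

```text
pics
top [ 318.58510042  -59.87497208 1393.79984881] [ 0.71377331 -0.69492712  0.06597573 -0.057019  ] 441.0271838313968
side [ -181.37977467 -1161.81356881  1073.27727225] [ 0.849182   -0.26158577  0.13312727 -0.43902158] 538.8551676143916
carrier_top side [268. 181.] 0.85 [605.  78. 160.]
lid_press top [237. 189.] 0.7 [570.  50. 300.]
lid_press side [265. 158.] 0.93 [547.  -3. 300.]
latch_a_knob top [391. 191.] 0.69 [ 593. -361.  229.]
latch_a_knob top [261. 249.] 0.56 [426. -13. 229.]
latch_a_knob top [408. 270.] 0.16 [ 381. -404.  229.]
latch_a_knob side [235. 192.] 0.49 [436. -11. 229.]
yellow_bowl top [160. 244.] 0.68 [454. 313.   0.]
yellow_bowl top [292. 213.] 0.59 [ 566. -101.    0.]
yellow_bowl side [200. 206.] 0.52 [456. 291.   0.]
sauce_bottle top [308. 282.] 0.63 [ 348. -155.    0.]
sauce_bottle side [243. 289.] 0.42 [ 363. -156.    0.]
spice_jar top [331. 242.] 0.72 [ 475. -228.    0.]
spice_jar top [258. 247.] 0.68 [452.   3.   0.]
spice_jar top [312. 279.] 0.67 [ 357. -167.    0.]
spice_jar side [289. 288.] 0.84 [ 475. -230.    0.]
clear_tub top [408. 270.] 0.74 [ 394
[... 266 characters left out ...]
    0.]
{'time_s': 1.0, 'joint_pos': array([-1.40864365e+00,  2.99898124e-01,  1.52097098e+00,  2.59429101e-05,
        1.32072101e+00, -6.65840142e-02]), 'qvel': array([ 0.00022407, -0.00059664, -0.00043376,  0.00207797, -0.00059548,
       -0.00032442]), 'effort': array([-1.72551070e-03, -5.43365264e+01, -3.61979485e+01, -9.86378654e-05,
        5.52805886e-04, -8.13762966e-06]), 'position': array([ 124.72305164, -535.66884924,  199.89389823]), 'eef_rot': array([9.93467433e-01, 1.14115995e-01, 1.26142421e-05, 6.67362015e-07]), 'force': array([-0.19704709,  0.2655926 ,  0.32365134]), 'torque': array([0.01452344, 0.02582371, 0.02217552]), 'gripper_force': 0.0, 'grip_width': 85.4401935148917}
```

```bash
python3 - <<'E'
import cv2
a=cv2.imread("pics/top1.png")[100:340,120:440];b=cv2.imread("pics/side1.png")[90:390,150:450]
cv2.imwrite("pics/top1c.png",cv2.resize(a,None,fx=2.5,fy=2.5,interpolation=2));cv2.imwrite("pics/side1c.png",cv2.resize(b,None,fx=2,fy=2,interpolation=2))
E
```

```text
(no output)
```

View pics/top1c.png

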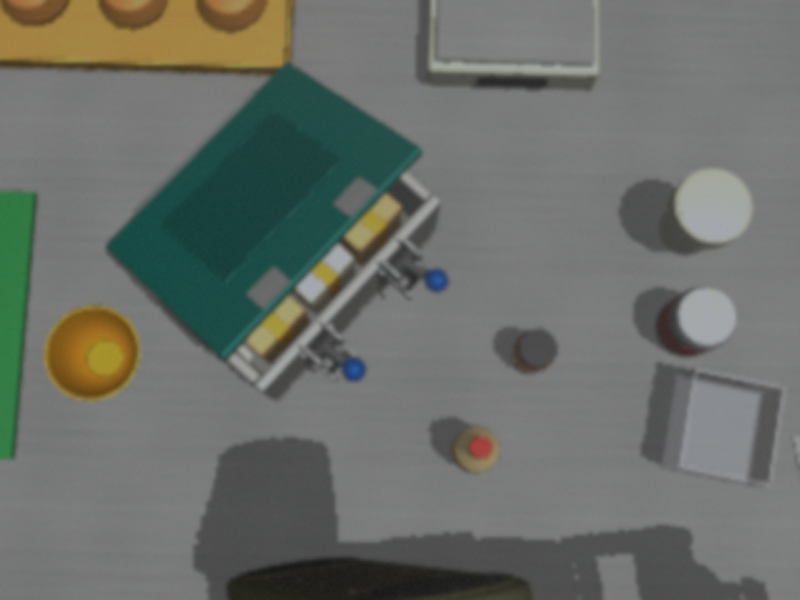

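View pics/side1c.png

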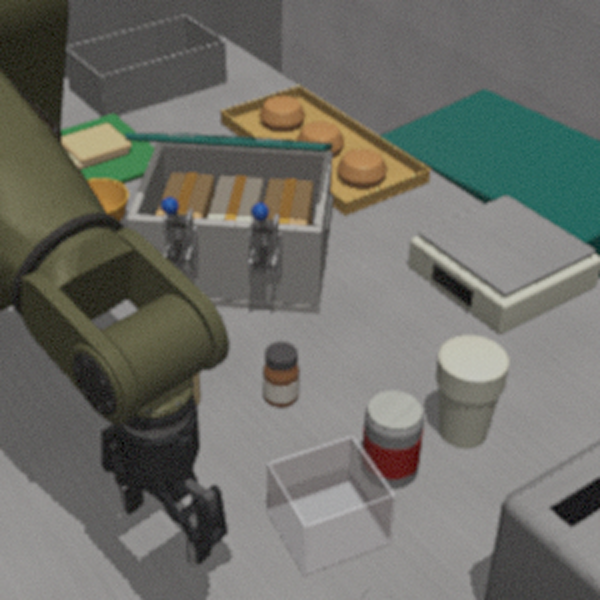

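The top view shows the teal lid part open, with its free edge towards the latches. The knobs are at about (262,248) and (295,212), and the carrier's front rim corners at (225,255) and (295,181). The side view has the knobs at (235,192) and (280,195) and the lid edge-on. The jar and bottle stand in front of the latches. Next I fit the carrier pose and lid angle to these points.

```bash
cat > fit.py <<'E'
from h import *
from scipy.optimize import least_squares
C={n:vision.camera(n) for n in("top","side")}
def proj(c,P):
    a=np.array(c["attitude"]);M=R.from_quat(a).as_matrix() if a.size==4 else a
    q=M.T@(np.array(P)-c["eye"]);return np.array([c["fx"]*q[0]/q[2]+c["cx"],c["fy"]*q[1]/q[2]+c["cy"]])
def W(p,v):
    c,s=np.cos(p[2]),np.sin(p[2]);return [p[0]+c*v[0]-s*v[1],p[1]+s*v[0]+c*v[1],v[2]]
def lid(th,d,y,u=12): # d from hinge, u above under-face
    return [120-d*np.cos(th)+0-u*np.sin(th)*-1*-1*-1 if 0 else 120-d*np.cos(th)+u*np.sin(th),y,160+d*np.sin(th)+u*np.cos(th)]
E
python3 - <<'E'
from fit import *
k=lambda x,y:(120+x/2.5,100+y/2.5); s=lambda x,y:(150+x/2,90+y/2)
obs=[("top",k(354,369),[-184,65,229]),("top",k(437,280),[-184,-65,229]),("side",s(171,204),[-184,65,229]),("side",s(260,211),[-184,-65,229]),
("top",k(438,203),[-120,-150,160]),("top",k(262,390),[-120,150,160]),
("top",k(421,152),("L",240,-150)),("top",k(225,356),("L",240,150)),("top",k(288,65),("L",0,-150)),("top",k(108,245),("L",0,150)),("side",s(329,148),("L",240,-150))]
def f(p):
    return np.concatenate([proj(C[n],W(p,v if v[0]!="L" else lid(p[3],v[1],v[2])))-q for n,q,v in obs])
for th in(.3,1.):
    o=least_squares(f,[560,50,.7,th],loss="soft_l1"); print(o.cost,o.x); 
    print(np.round(o.fun.reshape(-1,2),1) if 0 else np.round(f(o.x).reshape(-1,2),1))
p=o.x
for nm,v in(("press",lid(p[3],190,0)),("free",lid(p[3],240,0)),("ka",[-184,65,229]),("kb",[-184,-65,229]),("front",[-120,0,160])):print(nm,np.round(W(p,v)))
E
```

```text
10.416471186915459 [6.00471158e+02 7.99250187e+01 8.55139054e-01 4.87810379e-01]
[[ 0.2 -0.3]
 [ 0.  -0.4]
 [-1.3  1.1]
 [-0.7  0.5]
 [ 2.  -1.5]
 [ 0.2  0.6]
 [ 1.4 -1.3]
 [-0.3  1.4]
 [-0.2 -2.7]
 [-1.6 -0.6]
 [-2.2 -0.1]]
10.416471186914913 [600.47115762  79.92501923   0.85513906 -12.07856024]
[[ 0.2 -0.3]
 [ 0.  -0.4]
 [-1.3  1.1]
 [-0.7  0.5]
 [ 2.  -1.5]
 [ 0.2  0.6]
 [ 1.4 -1.3]
 [-0.3  1.4]
 [-0.2 -2.7]
 [-1.6 -0.6]
 [-2.2 -0.1]]
press [573.  48. 260.]
free [544.  15. 283.]
ka [431. -16. 229.]
kb [ 529. -102.  229.]
front [522. -11. 160.]
```

jog_arm(
  series=[
    {"delta_pos":[2,-1,-4],"delta_rot":[0,0,-4],"fingers":0},
    {"delta_pos":[4,-3,-8],"delta_rot":[0,0,-8],"fingers":0},
    {"delta_pos":[6,-5,-12],"delta_rot":[0,0,-12],"fingers":0},
    {"delta_pos":[10,-8,-13],"delta_rot":[0,0,-16],"fingers":0},
    {"delta_pos":[14,-11,-14],"delta_rot":[0,0,-20],"fingers":0},
    {"delta_pos":[18,-14,-14],"delta_rot":[0,0,-24],"fingers":0},
    {"delta_pos":[22,-17,-14],"delta_rot":[0,0,-28],"fingers":0},
    {"delta_pos":[26,-20,-14],"delta_rot":[0,0,-32],"fingers":0},
    {"delta_pos":[29,-23,-14],"delta_rot":[0,0,-36],"fingers":0},
    {"delta_pos":[29,-23,-14],"delta_rot":[0,0,-36],"fingers":0},
  ],
)

```text
time_s: 2.1
position: [357.0, -242.4, 340.2]
eef_rot: [0.908, 0.419, 0.0, 0.0]
force: [0.6, -0.6, -0.0]
grip_width: -0.4
gripper_force: 0.0
```

```bash
cat >> h.py <<'E'
P=[600.5,79.9,.855]
def delta(cx,cy,z):
    s=readout.get_state(); M=R.from_quat(s["eef_rot"])
    c,n=np.cos(P[2]),np.sin(P[2]); w=np.array([P[0]+c*cx-n*cy,P[1]+n*cx+c*cy,z])
    return np.round(M.inv().apply(w-s["position"])/10,1)
def show():
    s=readout.get_state(); M=R.from_quat(s["eef_rot"]).as_matrix()
    c,n=np.cos(P[2]),np.sin(P[2]); d=s["position"]-[P[0],P[1],0]
    print("t",s["time_s"],"carrier",np.round([c*d[0]+n*d[1],-n*d[0]+c*d[1],d[2]],1),"F",np.round(s["force"],1),"w",round(s["grip_width"],1),"toolx yaw",np.degrees(np.arctan2(M[1,0],M[0,0])),"z",np.round(M[:,2],3))
E
python3 -c "
from h import *
show(); print(r.grip_depth, delta(-50,0,320),delta(-50,0,275),delta(-70,0,172))"
```

```text
t 2.1 carrier [-403.   -27.8  340.2] F [ 0.6 -0.6 -0. ] w -0.4 toolx yaw 49.549354679674025 z [ 0.001  0.    -1.   ]
18.700000000000003 [35.3 -2.4  2. ] [35.3 -2.4  6.5] [33.3 -2.5 16.8]
```

jog_arm(
  series=[
    {"delta_pos":[4,-0.4,0]},
    {"delta_pos":[8.5,-0.8,0]},
    {"delta_pos":[13,-1.2,0]},
    {"delta_pos":[17.5,-1.6,0]},
    {"delta_pos":[22,-2,0]},
    {"delta_pos":[26.5,-2.4,0]},
    {"delta_pos":[31,-2.5,1]},
    {"delta_pos":[34.5,-2.5,3]},
    {"delta_pos":[35.3,-2.5,5.5]},
    {"delta_pos":[35.3,-2.5,6]},
  ],
)

```text
$.series[0]: bad value
```

```bash
python3 -c "
from h import *
show()"
```

```text
t 2.1 carrier [-403.   -27.8  340.2] F [ 0.6 -0.6 -0. ] w -0.4 toolx yaw 49.549354679674025 z [ 0.001  0.    -1.   ]
```

jog_arm(
  series=[
    {"delta_pos":[4,-0.4,0],"delta_rot":[0,0,0],"fingers":0},
    {"delta_pos":[8.5,-0.8,0],"delta_rot":[0,0,0],"fingers":0},
    {"delta_pos":[13,-1.2,0],"delta_rot":[0,0,0],"fingers":0},
    {"delta_pos":[17.5,-1.6,0],"delta_rot":[0,0,0],"fingers":0},
    {"delta_pos":[22,-2,0],"delta_rot":[0,0,0],"fingers":0},
    {"delta_pos":[26.5,-2.4,0],"delta_rot":[0,0,0],"fingers":0},
    {"delta_pos":[31,-2.5,1],"delta_rot":[0,0,0],"fingers":0},
    {"delta_pos":[34.5,-2.5,3],"delta_rot":[0,0,0],"fingers":0},
    {"delta_pos":[35.3,-2.5,5.5],"delta_rot":[0,0,0],"fingers":0},
    {"delta_pos":[35.3,-2.5,6],"delta_rot":[0,0,0],"fingers":0},
  ],
)

```text
time_s: 3.1
position: [566.8, 37.8, 276.6]
eef_rot: [0.909, 0.416, -0.002, -0.001]
force: [-0.8, -1.2, 0.1]
grip_width: 0.3
gripper_force: 0.0
```

```bash
python3 -c "
from h import *
show()"
```

```text
t 3.1 carrier [-53.9  -2.3 276.6] F [-0.8 -1.2  0.1] w 0.3 toolx yaw 49.15579867076628 z [-0.005 -0.    -1.   ]
```

jog_arm(
  series=[
    {"delta_pos":[0,0,1],"delta_rot":[0,0,0],"fingers":0},
    {"delta_pos":[0,0,2],"delta_rot":[0,0,0],"fingers":0},
    {"delta_pos":[-0.2,0,3],"delta_rot":[0,0,0],"fingers":0},
    {"delta_pos":[-0.5,0,4],"delta_rot":[0,0,0],"fingers":0},
    {"delta_pos":[-0.8,0,5],"delta_rot":[0,0,0],"fingers":0},
    {"delta_pos":[-1,0,6],"delta_rot":[0,0,0],"fingers":0},
    {"delta_pos":[-1.2,0,7],"delta_rot":[0,0,0],"fingers":0},
    {"delta_pos":[-1.4,0,8],"delta_rot":[0,0,0],"fingers":0},
    {"delta_pos":[-1.6,0,9],"delta_rot":[0,0,0],"fingers":0},
    {"delta_pos":[-1.7,0,9.7],"delta_rot":[0,0,0],"fingers":0},
  ],
)

```text
time_s: 4.1
position: [555.8, 24.3, 181.8]
eef_rot: [0.91, 0.416, -0.0, -0.0]
force: [-0.6, -1.3, 2.7]
grip_width: -0.1
gripper_force: 1.0
```

```bash
python3 -c "
from h import *
show()"
```

```text
t 4.1 carrier [-71.3  -2.7 181.8] F [-0.6 -1.3  2.7] w -0.1 toolx yaw 49.1054461581711 z [-0.001 -0.    -1.   ]
```

jog_arm(
  series=[
    {"delta_pos":[0,0,0.4],"delta_rot":[0,0,0],"fingers":0},
    {"delta_pos":[0,0,0.8],"delta_rot":[0,0,0],"fingers":0},
    {"delta_pos":[0,0,1.0],"delta_rot":[0,0,0],"fingers":0},
    {"delta_pos":[0,0,1.1],"delta_rot":[0,0,0],"fingers":0},
    {"delta_pos":[0,0,1.2],"delta_rot":[0,0,0],"fingers":0},
    {"delta_pos":[0,0,1.2],"delta_rot":[0,0,0],"fingers":0},
  ],
)

```text
time_s: 4.7
position: [556.1, 24.5, 170.9]
eef_rot: [0.91, 0.416, 0.0, 0.0]
force: [-0.7, -0.3, 0.3]
grip_width: 0.1
gripper_force: 0.3
```

jog_arm(
  series=[
    {"delta_pos":[0,0,0.2],"delta_rot":[0,0,0],"fingers":0},
    {"delta_pos":[0,0,0.3],"delta_rot":[0,0,0],"fingers":0},
    {"delta_pos":[0,0,0.3],"delta_rot":[0,0,0],"fingers":0},
  ],
)

```text
time_s: 5.0
position: [556.0, 24.5, 167.7]
eef_rot: [0.91, 0.416, -0.0, -0.0]
force: [0.3, -0.3, 1.2]
grip_width: -0.1
gripper_force: 0.2
```

```bash
python3 -c "
from h import *
show()
c=vision.camera('top')['color'];s=vision.camera('side')['color']
a=cv2.resize(c[120:300,140:340],None,fx=2,fy=2,interpolation=2);b=cv2.resize(s[110:290,190:390],None,fx=2,fy=2,interpolation=2)
cv2.imwrite('pics/2.png',np.hstack([a,b]))"
```

```text
t 5.0 carrier [-71.   -2.8 167.7] F [ 0.3 -0.3  1.2] w -0.1 toolx yaw 49.10541592515817 z [-0.  0. -1.]
```

View pics/2.png

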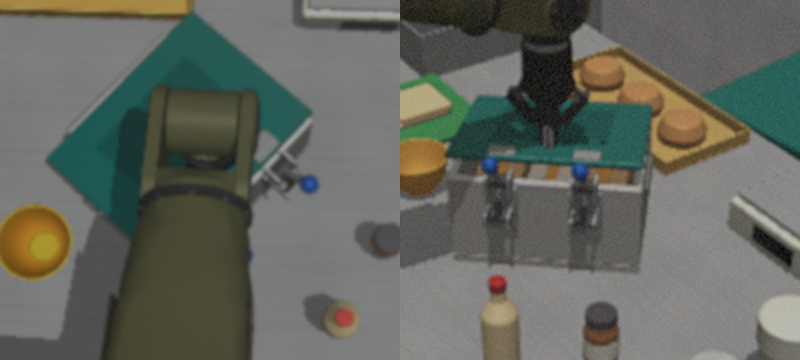

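The lid is much lower, but the side view still shows a gap between its front edge (row ~160 in the crop) and the rim (row ~185). I'll check this numerically.

```bash
python3 -c "
from fit import *
print('tcp side',proj(C['side'],W(P,[-71,-3,168])))
for th in(0,.1,.2,.3):
  print(th,[np.round(proj(C[n],W(P,lid(th,240,-150)))) for n in C],np.round(proj(C['side'],W(P,lid(th,240,150)))))
print('rim',[np.round(proj(C[n],W(P,[-120,-150,160]))) for n in C],np.round(proj(C['side'],W(P,[-120,150,160]))))
for d in vision.spot_point('lid_press','side')+vision.spot_point('lid_press','top'):print(d)
show()
s=C['side']['color'];cv2.imwrite('pics/3.png',cv2.resize(s[130:250,205:345],None,fx=5,fy=5,interpolation=2))"
```

```text
tcp side [263.92319247 191.15039951]
0 [array([297., 179.]), array([310., 202.])] [212. 196.]
0.1 [array([297., 176.]), array([311., 195.])] [211. 189.]
0.2 [array([296., 173.]), array([311., 187.])] [211. 181.]
0.3 [array([295., 169.]), array([311., 179.])] [211. 173.]
rim [array([297., 180.]), array([310., 205.])] [212. 199.]
{'position': [265.7, 183.6], 'confidence': 0.73}
t 5.3 carrier [-70.9  -2.8 167.8] F [-0.7 -0.5  0.9] w -0.3 toolx yaw 49.112121030103324 z [-0.  0. -1.]
```

View pics/3.png

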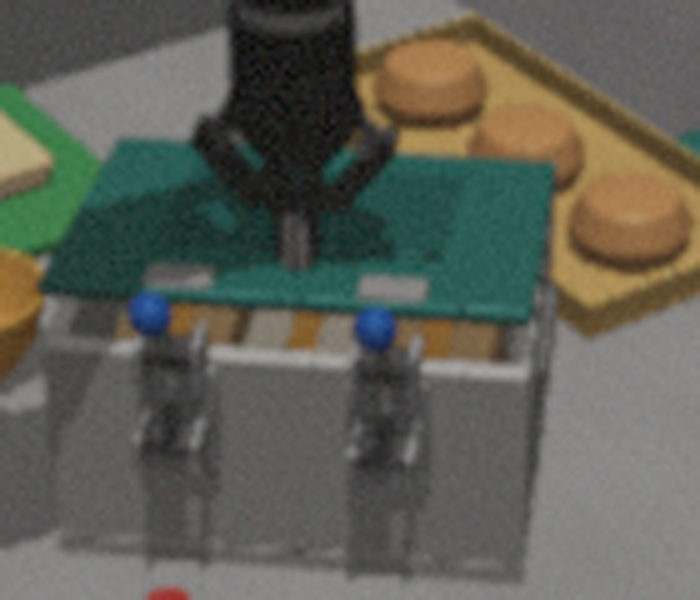

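The picture puts the lid at about 0.12 rad, with the fingertips touching it at (264,184). That is some 25 mm above where the reported TCP would be. The rim corner matches the fit, so I trust the picture and will keep pressing until the force rises.

jog_arm(
  series=[
    {"delta_pos":[0,0,0.5],"delta_rot":[0,0,0],"fingers":0},
    {"delta_pos":[0,0,1.0],"delta_rot":[0,0,0],"fingers":0},
    {"delta_pos":[0,0,1.4],"delta_rot":[0,0,0],"fingers":0},
    {"delta_pos":[0,0,1.4],"delta_rot":[0,0,0],"fingers":0},
  ],
)

```text
time_s: 5.7
position: [555.8, 24.5, 153.0]
eef_rot: [0.91, 0.416, -0.0, -0.0]
force: [0.4, -0.2, 0.3]
grip_width: 0.1
gripper_force: 0.0
```

```bash
python3 -c "
from h import *
show(); print(readout.get_state())"
```

```text
t 5.7 carrier [-71.1  -2.6 153. ] F [ 0.4 -0.2  0.3] w 0.1 toolx yaw 49.10591899663268 z [-0.001  0.    -1.   ]
{'time_s': 5.7, 'joint_pos': array([-2.17970212e-02,  3.56329678e-01,  1.55866622e+00,  1.53785091e-04,
        1.22769444e+00,  6.91887799e-01]), 'qvel': array([ 0.00160269, -0.00604169, -0.01063623,  0.00356326,  0.01262285,
        0.00108837]), 'effort': array([-5.43048489e-02, -5.61961055e+01, -3.46749759e+01, -4.01433196e-02,
       -1.45511571e-01, -4.66666334e-04]), 'position': array([555.79095263,  24.53219941, 153.04647518]), 'eef_rot': array([ 9.09577492e-01,  4.15533969e-01, -4.62605372e-04, -3.04079732e-04]), 'force': array([ 0.39749726, -0.22142837,  0.33970556]), 'torque': array([0.02513111, 0.02653332, 0.00752184]), 'gripper_force': 0.0, 'grip_width': 0.05473410515621799}
```

jog_arm(
  series=[
    {"delta_pos":[0,0,0.4],"delta_rot":[0,0,0],"fingers":0},
    {"delta_pos":[0,0,0.8],"delta_rot":[0,0,0],"fingers":0},
  ],
)

```text
time_s: 5.9
position: [556.1, 24.4, 145.7]
eef_rot: [0.91, 0.416, 0.0, 0.0]
force: [-0.5, -1.2, 1.5]
grip_width: 0.0
gripper_force: 0.9
```

```bash
python3 -c "
from fit import *
show()
print(np.round(readout.get_state()['force'],1),'tcp proj',[np.round(proj(C['side'],W(P,[-71,-3,z])),1) for z in(145,172)])
s=C['side']['color'];cv2.imwrite('pics/4.png',cv2.resize(s[130:250,205:345],None,fx=5,fy=5,interpolation=2))"
```

```text
t 6.0 carrier [-71.1  -2.7 145.2] F [-0.9 -0.5 -0.2] w 0.2 toolx yaw 49.107362057684526 z [-0.001  0.    -1.   ]
[-0.9 -0.5 -0.2] tcp proj [array([264.1, 197.4]), array([263.9, 190.1])]
```

View pics/4.png

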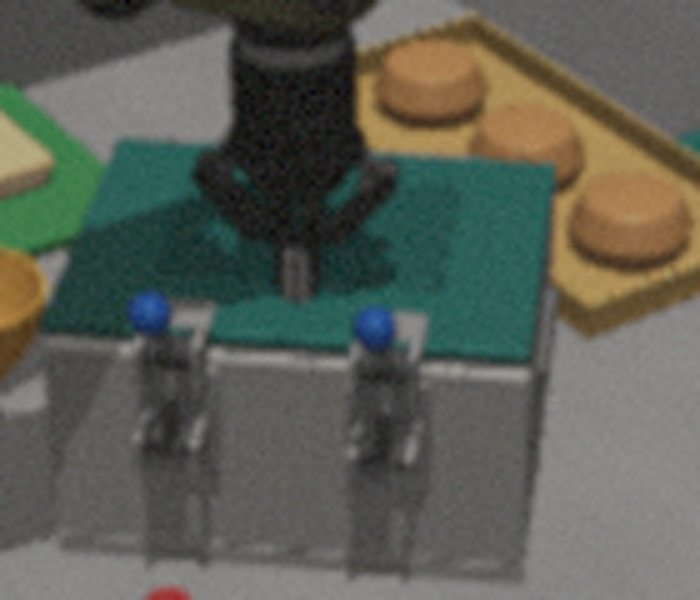

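The lid's front edge now sits on the rim: corner at (310,201), where 202 would be shut. The fingertips show at z≈172 while the readout says 145. I'll press a few mm more to seat it, checking the force.

jog_arm(
  series=[
    {"delta_pos":[0,0,0.2],"delta_rot":[0,0,0],"fingers":0},
    {"delta_pos":[0,0,0.2],"delta_rot":[0,0,0],"fingers":0},
    {"delta_pos":[0,0,0.4],"delta_rot":[0,0,0],"fingers":0},
    {"delta_pos":[0,0,0.4],"delta_rot":[0,0,0],"fingers":0},
  ],
)

```text
time_s: 6.4
position: [556.1, 24.5, 141.7]
eef_rot: [0.91, 0.416, 0.0, -0.0]
force: [0.2, 0.3, 0.7]
grip_width: -0.1
gripper_force: 0.0
```

```bash
python3 -c "
from h import *
show(); print(readout.get_state()['effort'])"
```

```text
t 6.4 carrier [-71.   -2.8 141.7] F [0.2 0.3 0.7] w -0.1 toolx yaw 49.10582825733937 z [ 0.  0. -1.]
[ 1.52672961e-02 -5.64587009e+01 -3.43298507e+01 -1.01531390e-02
 -2.18222744e-02  4.51804472e-04]
```

jog_arm(
  series=[
    {"delta_pos":[0,0,0.2],"delta_rot":[0,0,0],"fingers":0},
    {"delta_pos":[0,0,0.2],"delta_rot":[0,0,0],"fingers":0},
  ],
)

```text
time_s: 6.6
position: [556.2, 24.5, 140.6]
eef_rot: [0.91, 0.416, 0.0, 0.0]
force: [-3.2, 0.1, 9.0]
grip_width: 0.0
gripper_force: 4.2
```

jog_arm(
  series=[
    {"delta_pos":[0,0,0.2],"delta_rot":[0,0,0],"fingers":0},
    {"delta_pos":[0,0,0.2],"delta_rot":[0,0,0],"fingers":0},
  ],
)

```text
time_s: 6.8
position: [556.4, 24.5, 140.5]
eef_rot: [0.91, 0.416, 0.001, 0.001]
force: [-12.5, -1.6, 26.2]
grip_width: 0.3
gripper_force: 13.0
```

jog_arm(
  series=[
    {"delta_pos":[0,0,0.2],"delta_rot":[0,0,0],"fingers":0},
    {"delta_pos":[0,0,0.2],"delta_rot":[0,0,0],"fingers":0},
  ],
)

```text
time_s: 7.0
position: [556.6, 24.4, 140.3]
eef_rot: [0.91, 0.416, 0.002, 0.001]
force: [-22.4, -0.6, 44.0]
grip_width: 0.1
gripper_force: 21.9
```

```bash
python3 -c "
from fit import *
show()
s=C['side']['color'];t=C['top']['color'];cv2.imwrite('pics/5.png',np.hstack([cv2.resize(s[130:250,205:345],None,fx=4,fy=4,interpolation=2),cv2.resize(t[120:300,130:330],(310,480))]))"
```

```text
t 7.1 carrier [-70.7  -3.2 140.3] F [-20.3  -1.1  43.8] w -0.2 toolx yaw 49.11693895763454 z [ 0.004 -0.    -1.   ]
```

View pics/5.png

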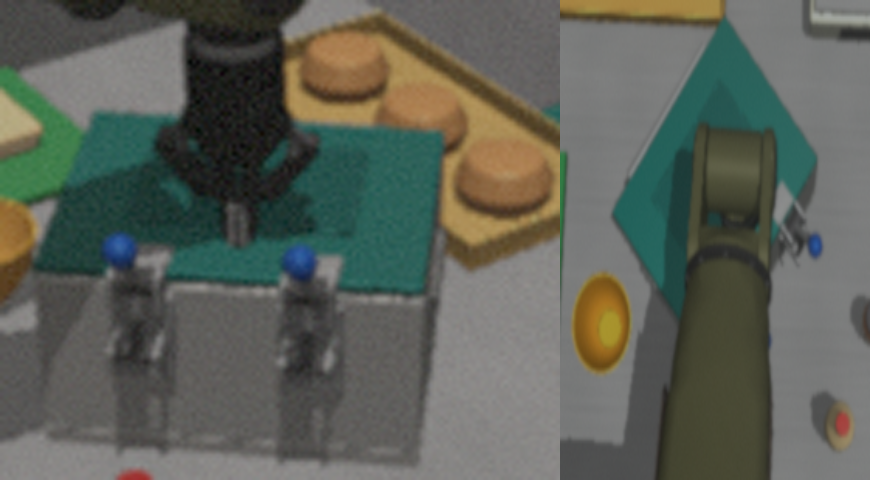

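The lid is seated: 44 N of resistance at readout z 140.3, where the true height is 172, so readout z is about 31 mm low. Next I lift off and go outside latch a.

jog_arm(
  series=[
    {"delta_pos":[0,0,-3],"delta_rot":[0,0,0],"fingers":0},
    {"delta_pos":[0,0,-7],"delta_rot":[0,0,0],"fingers":0},
    {"delta_pos":[-1,0,-11],"delta_rot":[0,0,0],"fingers":0},
    {"delta_pos":[-5,0,-11.5],"delta_rot":[0,0,0],"fingers":0},
    {"delta_pos":[-9,0,-11.5],"delta_rot":[0,0,0],"fingers":0},
    {"delta_pos":[-13,0,-11.5],"delta_rot":[0,0,0],"fingers":0},
    {"delta_pos":[-16.5,-2,-11.5],"delta_rot":[0,0,0],"fingers":0},
    {"delta_pos":[-16.5,-5,-9],"delta_rot":[0,0,0],"fingers":0},
    {"delta_pos":[-16.5,-6.8,-6],"delta_rot":[0,0,0],"fingers":0},
    {"delta_pos":[-16.5,-6.8,-5.7],"delta_rot":[0,0,0],"fingers":0},
  ],
)

```text
time_s: 8.1
position: [394.3, -54.7, 190.5]
eef_rot: [0.909, 0.416, -0.002, -0.001]
force: [0.9, 0.2, -0.4]
grip_width: 0.1
gripper_force: 0.0
```

```bash
python3 -c "
from fit import *
show()
for n in C:
  print(n,'knobs pred',[np.round(proj(C[n],W(P,[-184,y,229])),1) for y in(65,-65)],[(np.round(d['position'],1),round(d['confidence'],2)) for d in vision.spot_point('latch_a_knob',n)])
s=C['side']['color'];t=C['top']['color'];cv2.imwrite('pics/6.png',np.hstack([cv2.resize(s[130:250,205:345],None,fx=4,fy=4,interpolation=2),cv2.resize(t[150:310,200:280],(240,480))]))"
```

```text
t 8.2 carrier [-236.    64.6  193.2] F [-0.5 -0.3  0.2] w 0.0 toolx yaw 49.13660025030797 z [-0. -0. -1.]
top knobs pred [array([261.8, 247.3]), array([294.8, 211.6])] [(array([262.7, 248.2]), 0.63)]
side knobs pred [array([234.2, 193.1]), array([279.3, 196. ])] [(array([236.5, 193.3]), 0.56)]
```

View pics/6.png

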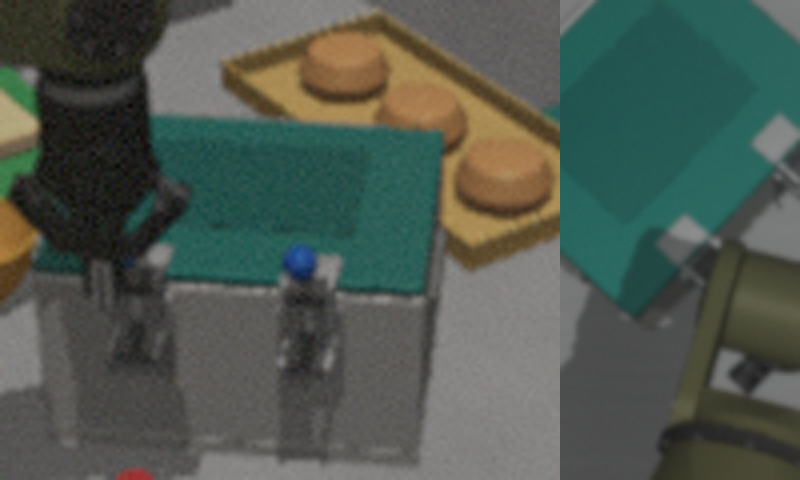

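Lid shut, and the fingers are beside knob a (covering it at (128,262) in the crop). Pushing it over.

jog_arm(
  series=[
    {"delta_pos":[1.5,0,0],"delta_rot":[0,0,0],"fingers":0},
    {"delta_pos":[3,0,0],"delta_rot":[0,0,0],"fingers":0},
    {"delta_pos":[4.5,0,0],"delta_rot":[0,0,0],"fingers":0},
    {"delta_pos":[6,0,0],"delta_rot":[0,0,0],"fingers":0},
  ],
)

```text
time_s: 8.7
position: [437.2, -11.1, 194.6]
eef_rot: [0.91, 0.415, 0.0, 0.001]
force: [-4.2, -3.9, 5.1]
grip_width: -0.2
gripper_force: 2.8
```

jog_arm(
  series=[
    {"delta_pos":[1.2,0,0],"delta_rot":[0,0,0],"fingers":0},
    {"delta_pos":[2.4,0,0],"delta_rot":[0,0,0],"fingers":0},
    {"delta_pos":[3.6,0,0],"delta_rot":[0,0,0],"fingers":0},
    {"delta_pos":[4.8,0,0],"delta_rot":[0,0,0],"fingers":0},
    {"delta_pos":[6,0,0],"delta_rot":[0,0,0],"fingers":0},
    {"delta_pos":[7,0,0],"delta_rot":[0,0,0],"fingers":0},
  ],
)

```text
time_s: 9.3
position: [482.4, 43.4, 192.8]
eef_rot: [0.91, 0.416, -0.0, -0.0]
force: [-1.5, -0.7, -0.2]
grip_width: -0.1
gripper_force: 0.0
```

```bash
python3 -c "
from h import *
show()
s=vision.camera('side')['color'];cv2.imwrite('pics/7.png',cv2.resize(s[130:250,205:345],None,fx=4,fy=4,interpolation=2))"
```

```text
t 9.3 carrier [-105.    65.1  192.8] F [-1.5 -0.7 -0.2] w -0.1 toolx yaw 49.123393065474794 z [-0.  0. -1.]
```

View pics/7.png

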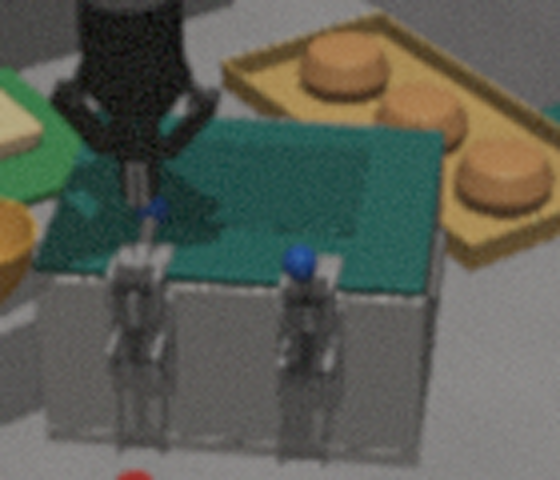

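Latch a has flipped: its knob lies over the lid at crop (154,210). Now latch b, backing out first and then moving sideways.

jog_arm(
  series=[
    {"delta_pos":[-3.5,0,-2],"delta_rot":[0,0,0],"fingers":0},
    {"delta_pos":[-7,0,-4],"delta_rot":[0,0,0],"fingers":0},
    {"delta_pos":[-10.5,0,-4.5],"delta_rot":[0,0,0],"fingers":0},
    {"delta_pos":[-13.1,1,-4.5],"delta_rot":[0,0,0],"fingers":0},
    {"delta_pos":[-13.1,5,-4.5],"delta_rot":[0,0,0],"fingers":0},
    {"delta_pos":[-13.1,9,-4.5],"delta_rot":[0,0,0],"fingers":0},
    {"delta_pos":[-13.1,13,-3],"delta_rot":[0,0,0],"fingers":0},
    {"delta_pos":[-13.1,13,0],"delta_rot":[0,0,0],"fingers":0},
    {"delta_pos":[-13.1,13,0],"delta_rot":[0,0,0],"fingers":0},
  ],
)

```text
time_s: 10.25
position: [493.0, -141.5, 189.2]
eef_rot: [0.91, 0.415, -0.002, -0.002]
force: [-1.0, 0.7, 0.3]
grip_width: 0.0
gripper_force: 0.0
```

```bash
python3 -c "
from h import *
show()"
```

```text
t 10.25 carrier [-237.6  -64.1  189.2] F [-1.   0.7  0.3] w 0.0 toolx yaw 49.06131116399836 z [-0.006  0.002 -1.   ]
```

jog_arm(
  series=[
    {"delta_pos":[1.5,0,0],"delta_rot":[0,0,0],"fingers":0},
    {"delta_pos":[3,0,0],"delta_rot":[0,0,0],"fingers":0},
    {"delta_pos":[4.5,0,0],"delta_rot":[0,0,0],"fingers":0},
    {"delta_pos":[6,0,0],"delta_rot":[0,0,0],"fingers":0},
  ],
)

```text
time_s: 10.65
position: [534.7, -95.6, 195.8]
eef_rot: [0.91, 0.416, 0.001, 0.002]
force: [-3.3, -3.7, 4.6]
grip_width: 0.4
gripper_force: 2.8
```

jog_arm(
  series=[
    {"delta_pos":[1.2,0,0],"delta_rot":[0,0,0],"fingers":0},
    {"delta_pos":[2.4,0,0],"delta_rot":[0,0,0],"fingers":0},
    {"delta_pos":[3.6,0,0],"delta_rot":[0,0,0],"fingers":0},
    {"delta_pos":[4.8,0,0],"delta_rot":[0,0,0],"fingers":0},
    {"delta_pos":[6,0,0],"delta_rot":[0,0,0],"fingers":0},
    {"delta_pos":[7,0,0],"delta_rot":[0,0,0],"fingers":0},
  ],
)

```text
time_s: 11.25
position: [580.0, -42.3, 192.7]
eef_rot: [0.91, 0.416, -0.0, -0.0]
force: [0.2, -0.3, 0.4]
grip_width: 0.1
gripper_force: 0.0
```

jog_arm(
  series=[
    {"delta_pos":[-1,0,-3],"delta_rot":[0,0,0],"fingers":0},
    {"delta_pos":[-4,0,-6],"delta_rot":[0,0,0],"fingers":0},
    {"delta_pos":[-8,0,-9],"delta_rot":[0,0,0],"fingers":0},
    {"delta_pos":[-11,3,-10],"delta_rot":[0,0,0],"fingers":0},
    {"delta_pos":[-13,7,-10],"delta_rot":[0,0,0],"fingers":0},
    {"delta_pos":[-15,10,-10],"delta_rot":[0,0,0],"fingers":0},
    {"delta_pos":[-17,13,-10],"delta_rot":[0,0,0],"fingers":0},
    {"delta_pos":[-17,15,-10],"delta_rot":[0,0,0],"fingers":0},
    {"delta_pos":[-17,15,-10],"delta_rot":[0,0,0],"fingers":0},
  ],
)

```text
time_s: 12.15
position: [582.3, -271.5, 291.5]
eef_rot: [0.91, 0.415, -0.0, -0.001]
force: [-0.3, 0.2, -0.4]
grip_width: -0.2
gripper_force: 0.0
```

```bash
python3 -c "
from fit import *
show()
for n in C: print([(np.round(proj(C[n],W(P,[-62.8,y,188])),1)) for y in(65,-65)],[(np.round(d['position'],1),round(d['confidence'],2)) for d in vision.spot_point('latch_a_knob',n)])
s=C['side']['color'];t=C['top']['color'];cv2.imwrite('pics/8.png',np.hstack([cv2.resize(s[130:330,205:345],None,fx=2.9,fy=2.9,interpolation=2),cv2.resize(t[120:320,150:420],(390,290)).repeat(2,0)]) if 0 else np.hstack([cv2.resize(s[130:330,205:345],(350,500)),cv2.resize(t[120:345,150:352],(449,500))]))"
```

```text
t 12.25 carrier [-276.2 -215.2  292.3] F [-0.7 -0.3 -0. ] w -0.2 toolx yaw 49.104236149692774 z [-0.001  0.001 -1.   ]
[array([230.2, 219.1]), array([262.3, 185.4])] [(array([229.7, 219.3]), 0.53), (array([393.8, 228.9]), 0.26)]
[array([242.4, 182.9]), array([284.2, 185.5])] [(array([317.1, 354. ]), 0.69)]
```

View pics/8.png

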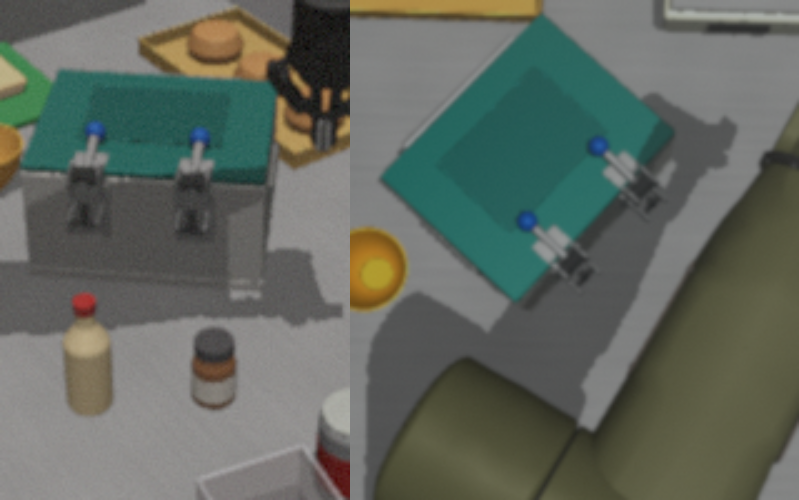

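Both knobs lie over the shut lid, at top-view (230,219) and (262,186), matching the latched prediction. The hand is clear and the bystanders near the carrier look untouched.

```bash
python3 -c "
from plant import r
print(r.sign_off())"
```

```text
the job is handed in; nothing more can be done
None
```

The lid is pushed fully shut, both latches are snapped over it, the hand is clear of everything, and the job was handed in at about 12 s on the robot's clock.

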